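# Zero the spacer comparator on its master, then swap in the green spacer

## Task

The steel master block is standing in the comparator: slide the blue carriage up by its orange-banded post until its sprung jaw bears on the master and the dial needle points at the thick blue zero mark, then let go of it. Lift the master out and stand it upright in the middle of the cork pad, then press the neon green spacer gently down between the same jaws until it stands fully home on the nest floor, and let go, without shifting the zeroed carriage. Never drive the needle hard into the red end zone, and leave everything else where it is.

Things in the scene. Friction and masses are not known exactly. Their poses are not given: they have to be found in the camera images.
- nest (a point): Centre of the comparator's nest floor, 20 mm above the table. y points from the fixed jaw to the carriage, z up. The fixed steel jaw stands at y -40 to -10 mm; a block in the nest stands against its face at y -10 mm (so a block of thickness t is centred at x 0, y = -10 mm + t/2). Two brass cheeks 8 mm high stand at x = +-19.5 mm. Place and yaw vary.
- gauge: The comparator: fixed grey base, 90 mm along x, 250 mm along y (y -62 to +188 mm), 20 mm thick; origin under the nest centre, axes as the nest's. Both jaws are 24 mm wide along x; their faces reach 10 to 30 mm above the nest floor, and from there both lean outward as a lead-in, 12 mm over the next 20 mm of height.
- carriage (a joint): Slide of the blue carriage, m: 0 drawn right back, growing towards the fixed jaw (nest -y), to 0.045. About 10 N moves it; it stays where left. Its sprung jaw tip is screwed out by a different amount each time: it first touches the master somewhere between 0.016 and 0.030, to be found in contact. It starts at 0 to 0.010, clear of the master.
- grip_post (a point): On the axis of the carriage's upright black grip post with an orange band, 18 by 18 mm (sides along the nest's x and y), 98 mm above the table, 14 mm below the post's top. The rest of the carriage is at most 61 mm above the table. At nest x 0, y +138 mm less the carriage value.
- dial (a point): Centre of the white dial face (64 mm across, facing up, 60 mm above the table) on the carriage, at nest x 0, y +94 mm less the carriage value. The thick blue zero mark is on the nest's +x side of the face; the red end zone lies 1.75 to 2.5 rad clockwise from it.
- needle (a joint): Black dial needle, rad, clockwise from above: 0 at the thick blue zero mark, -1.5 with the jaw free. It turns 0.25 rad (one division) per mm the sprung jaw is pushed back. The spring pushes 1 N at first touch and 0.4 N more per mm (3.4 N at zero, 6 mm in). A good zero is within a division of the mark; from 1.75 rad on is the red end zone.
- master_mid (a point): Centre of the loose steel master block with a brass band near its top, 32 mm (its x) by 20 mm (its y) by 75 mm tall, about 0.36 kg, standing in the nest against the fixed jaw (its y along the nest's y). Origin half-way up, 37.5 mm above its underside; z along its height.
- pad: Round cork pad, 80 mm across and 4 mm thick, fixed flat on the table; origin at the centre of its underside.
- spacer_mid (a point): Centre of the loose neon green nylon spacer block, 32 mm (its x) by about 21.5 mm (its y, the thickness to be compared) by 75 mm tall, about 60 g, standing on the table. Origin half-way up, 37.5 mm above its underside; z along its height. In the nest its y must lie along the nest's y, either way round.
- black_spacer: Black block, 32 by 26 by 75 mm, not used: leave it. Origin under its centre.
- orange_spacer: Orange block, 32 by 18 by 75 mm, not used: leave it. Origin under its centre.
- canister: Round aluminium canister with a screw cap, 60 mm across, 110 mm tall: leave it. Origin under its centre.
- awl: Slim steel awl with a wooden handle, about 180 mm long, lying down: leave it.
- strip: Neon green grommet strip, 170 mm long, lying down: leave it.

How it is judged:
By the outcome, as a careful person would: the job done as asked, in the order asked, and still so for the second after the job is handed in, with the robot touching nothing.
It also fails if it takes over 72 s, if anything falls off the work surface, if the arm or the gripper's body presses on something with over 40 N, if the wrist force passes 120 N, or if a joint passes its speed limit or range.

## Robot

A 6-joint arm with a two-finger parallel gripper is mounted at the origin on the work surface. World frame = base frame: x ahead of the robot, y to its left, z up, the work surface at z = 0. Lengths are in mm, angles in rad, forces in N, time in s.
With the tool pointing down it reaches from about 325 to 775 mm from the base axis. Payload 5.5 kg.
Tool frame: the origin (TCP) lies midway between the tips of the shut fingers; the grasp point (between the pads) lies 19 mm behind it; z points along the fingers, y is the line along which they close (so a half turn about z gives the same grasp; the last joint's range is limited). The gripper opens to 88 mm and grips with 3 to 60 N. Pads are 20 mm wide; open, the fingers measure 115 mm over their backs; the gripper's body (75 mm by 178 mm) begins 61 mm behind the grasp point.
Start: joints at [1.051, 0.091, 1.231, -0, 1.82, -0.057], TCP at [267.88, 536.896, 222.631] pointing down, gripper open.
Joint ranges: [-2.87, 2.87], [-0.86, 2.18], [0.17, 2.46], [-1.51, 4.65], [0.06, 2.69], [-2.65, 2.65]. Speed limits (rad/s): [2.57, 2.57, 3.01, 3.14, 3.14, 3.14].

## Interface

Orientations are given as [roll, pitch, yaw] about the fixed x, y, z axes, in that order (R = Rz(yaw) Ry(pitch) Rx(roll)).
In Python, from station import robot, cams gives the robot as it stands. Calls block until the motion is done:
- robot.move_ptp(position, orientation): joint-space move of the TCP to a pose.
- robot.line_to(position, rotation=None, speed=150, stop_force=None): straight line of the TCP; rotation=None keeps the orientation; speed is the mean speed in mm/s. With stop_force (N) it stops when the force on the tool has changed by that much, and returns True; else False.
- robot.move_j(angles): joint-space move.
- robot.grip(opening, newtons=None): finger opening in mm; newtons is the grip in N (None keeps the last); returns when the fingers have stopped.
- robot.sleep(seconds).
- robot.solve_ik(position, orientation): joint angles nearest the present ones, or None.
- cams.camera(name): name is "side" or "top"; returns the picture (384x512x3 uint8, red, green, blue); there is no depth.
- cams.calibration(name): a dict with "fx", "fy", "cx", "cy" (pixels), "cam_to_world" (4x4, takes a point from camera to world coordinates). Camera axes: x right, y up, looking along -z (the intrinsics and any distortion apply to the point x, -y, -z); pixel columns grow to the right and rows downward; lengths in mm; the calibration is good to about 2 mm. A picture is of the moment at which its call begins. calibration takes no time and is no camera call.
A pose or a line that the arm cannot do raises robot.IKError and nothing moves.
- robot.finish_job(): hands the job in; it is judged then, once.
Trained networks look in the newest picture that a camera, given by its name, has taken for a name from the list of things; names that differ only in an ending like _2 or _b are one class to them, and where a whole thing is asked for, a point or a joint stands for the part that bears it (a point fixed in the world has none). Each returns a list of dicts, best first, with "conf" (0 to 1); they miss things now and then, are a little off and sometimes report something else, mostly with a low value. They report only what shows in the picture. A call takes as long as a camera call.
- cams.spot_in(camera, target): "box" ([left, top, right, bottom] in pixels, round what is visible of it).
- cams.silhouettes(camera, target): "pixels" (384x512 bool, what is visible of it) and "box" ([left, top, right, bottom] in pixels, round what is visible of it).
- cams.spot_point(camera, target): "pixel" ([column, row] in pixels: a listed point, or the origin of a listed thing).
Readings, each from a call of its own:
- robot.get_time_s(): time.
- robot.get_q(): joint angles.
- robot.get_qvel(): joint speeds.
- robot.get_joint_efforts(): joint torques, N m.
- robot.get_eef_pos(): TCP position.
- robot.get_tool_rot(): TCP orientation.
- robot.get_ft_force(): force on the tool from outside, world axes, zero at the start.
- robot.get_torque(): the same for the moment, N m.
- robot.get_finger_gap(): finger opening in mm.
- robot.get_grip_force(): force on a finger pad.
Only numpy, scipy, OpenCV 4.12 (cv2) and the standard library are available. Lean on these libraries where they do the work, as an engineer would, in place of code of your own. Each camera call takes 0.05 s, during which the arm holds its last target. There are 200 camera calls.

## Working session

There is one attempt and no reset: what is moved stays moved. The work goes in short steps, each a Python script; the robot and the scene stay as the last script left them, time stands still between calls to the robot, and variables do not carry over. Pictures are saved under pics/ and viewed, at most 10 in all, crops included, and the job is handed in when it is done.

```bash
ls; mkdir -p pics; cat > h.py <<'E'
import numpy as np, cv2
from station import robot, cams
def ray(cam,px):
    c=cams.calibration(cam);T=np.array(c["cam_to_world"])
    k=np.array([[c["fx"],0,c["cx"]],[0,c["fy"],c["cy"]],[0,0,1.]])
    d=c.get("dist",c.get("distortion"))
    u=cv2.undistortPoints(np.array([[px]],float),k,None if d is None else np.array(d,float))[0,0]
    v=T[:3,:3]@np.array([u[0],-u[1],-1]);return T[:3,3],v
def onz(cam,px,z):
    o,v=ray(cam,px);return o+v*(z-o[2])/v[2]
def tri(pa,pb):
    A=np.zeros((3,3));b=np.zeros(3)
    for cam,p in (("side",pa),("top",pb)):
        o,v=ray(cam,p);v=v/np.linalg.norm(v);P=np.eye(3)-np.outer(v,v);A+=P;b+=P@o
    return np.linalg.solve(A,b)
def save(cam,name):
    im=cams.camera(cam);cv2.imwrite("pics/"+name,im[:,:,::-1]);return im
E
python3 - <<'E'
from h import *
for c in("side","top"):
    save(c,c+"0.png");print(c,{k:(np.round(v,3).tolist()) for k,v in cams.calibration(c).items()})
Z=dict(nest=20,gauge=0,grip_post=98,dial=60,master_mid=57.5,pad=0,spacer_mid=37.5,black_spacer=0,orange_spacer=0,canister=0)
for t,z in Z.items():
    for c in("side","top"):
        for r in cams.spot_point(c,t)[:2]: print(t,c,round(r["conf"],2),np.round(r["pixel"],1),np.round(onz(c,r["pixel"],z),1))
print(robot.get_time_s(),robot.get_tool_rot())
E
```

```text
pics
side {'fx': 367.226, 'fy': 367.226, 'cx': 259.019, 'cy': 188.297, 'cam_to_world': [[0.897, 0.339, -0.284, 319.243], [-0.441, 0.663, -0.605, -541.519], [-0.017, 0.668, 0.744, 750.915], [0.0, 0.0, 0.0, 1.0]]}
top {'fx': 463.35, 'fy': 463.35, 'cx': 252.504, 'cy': 190.793, 'cam_to_world': [[-0.008, 0.989, -0.146, 422.859], [-1.0, -0.007, 0.004, 23.961], [0.002, 0.146, 0.989, 1220.098], [0.0, 0.0, 0.0, 1.0]]}
nest side 0.77 [257.8 185.6] [599.5  63.3  20. ]
nest top 0.77 [238.7 191.4] [598.4  55.9  20. ]
gauge side 0.97 [259.4 190.7] [602.8  61.    0. ]
gauge top 0.63 [236.5 193.7] [595.1  62.3   0. ]
grip_post side 0.61 [242.9 135.1] [615.7 186.3  98. ]
grip_post top 0.68 [182.5 184.4] [605.3 191.5  98. ]
grip_post top 0.41 [237.2 192.6] [584.   57.5  98. ]
dial side 0.56 [248.2 151.8] [616.3 156.6  60. ]
dial top 0.93 [201.5 185.7] [607.8 149.   60. ]
dial top 0.17 [240.7 194.2] [585.3  49.8  60. ]
master_mid side 0.65 [257.3 177.2] [597.   59.6  57.5]
master_mid top 0.66 [236.8 192.1] [591.1  59.7  57.5]
pad side 0.74 [209.5 122.2] [589.7 405.9   0. ]
pad side 0.68 [260.4 324.5] [ 441.6 -270.7    0. ]
pad top 0.76 [358.5 249.6] [ 445.2 -256.3    0. ]
spacer_mid side 0.66 [339.2 268.2] [ 643.7 -250.2   37.5]
spacer_mid side 0.45 [258.4 186.9] [592.2  44.   37.5]
spacer_mid top 0.69 [276.  130.8] [756.2 -43.3  37.5]
spacer_mid top 0.59 [358.8 174.1] [ 638.9 -256.4   37.5]
black_spacer side 0.96 [354.2 343.9] [ 590.8 -388.6    0. ]
black_spacer top 0.73 [406.2 199.6] [ 576.  -388.4    0. ]
orange_spacer side 0.8 [331.8 197.3] [765.1 -48.4  -0. ]
orange_spacer top 0.63 [279.3 133.2] [760.  -54.2   0. ]
canister side 0.76 [250.7 129.7] [693.6 308.4   0. ]
canister side 0.61 [327.9 199.8] [751.  -51.1   0. ]
canister top 0.6 [144.9 155.8] [699.9 308.4   0. ]
1.1 [3.14158610e+00 2.50485977e-05 2.67881922e+00]
```

View pics/top0.png

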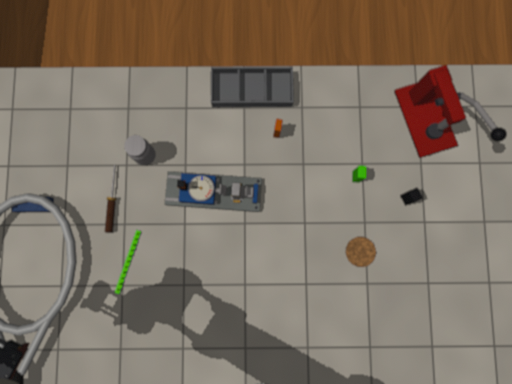

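View pics/side0.png

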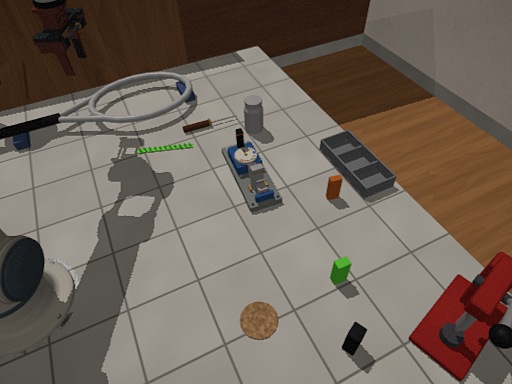

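```bash
python3 - <<'E'
from h import *
t=cv2.imread("pics/top0.png");s=cv2.imread("pics/side0.png")
a=cv2.resize(t[165:220,160:270],None,fx=7,fy=7,interpolation=cv2.INTER_CUBIC)
b=cv2.resize(s[120:215,215:285],None,fx=6,fy=6,interpolation=cv2.INTER_CUBIC)
cv2.imwrite("pics/ca.png",a);cv2.imwrite("pics/cb.png",b)
for c in("top","side"):
    cams.camera(c)
    for n in("gauge","spacer_mid","pad","master_mid","grip_post"):
        for r in cams.silhouettes(c,n)[:2]:
            p=np.argwhere(r["pixels"])[:,::-1].astype(np.float32)
            print(c,n,round(r["conf"],2),len(p),np.round(p.mean(0),1),np.round(r["box"],1))
            np.save(f"sil_{c}_{n}_{int(p.mean(0)[0])}.npy",r["pixels"])
E
```

```text
top spacer_mid 0.6 199 [359.  172.9] [352.  166.9 368.4 179.7]
top pad 0.77 754 [360.3 251.2] [346.1 234.4 373.8 266.9]
top pad 0.3 134 [235.9 190.2] [232.  182.3 242.6 196.8]
top master_mid 0.72 132 [235.9 189.3] [234.  179.4 243.3 196.1]
top master_mid 0.4 3015 [211.1 191.1] [166.  171.1 259.2 213.6]
top grip_post 0.77 1115 [198.5 188.2] [179.7 175.1 226.6 204.2]
side gauge 0.57 504 [354.7 337.8] [343.2 323.  368.9 352.6]
side spacer_mid 0.96 453 [340.4 270.1] [330.7 254.5 352.4 287.5]
side pad 0.64 1229 [258.9 320.1] [239.7 302.1 279.  344. ]
side master_mid 0.63 246 [256.2 173.5] [253.1 163.6 263.8 186.2]
```

View pics/ca.png

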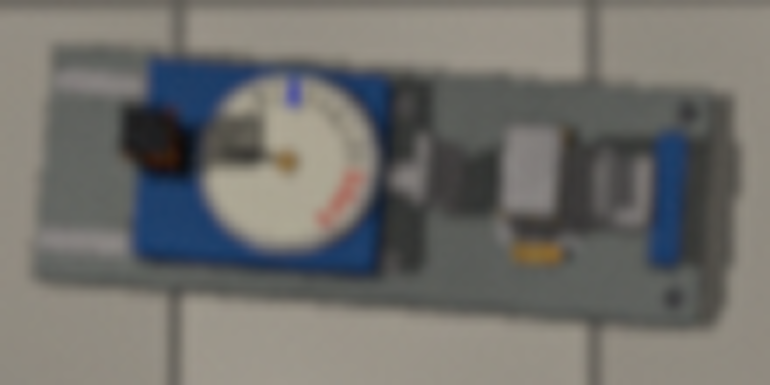

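View pics/cb.png

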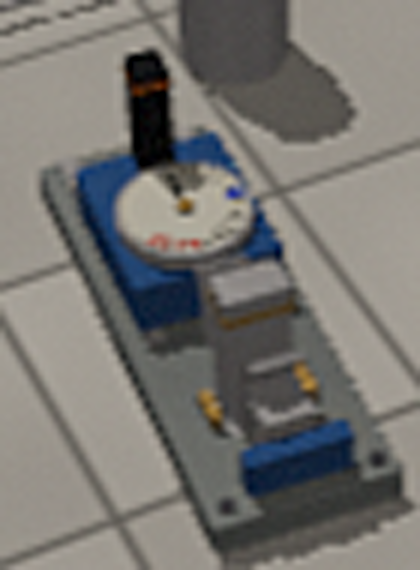

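```bash
cat >> h.py <<'E'
def proj(cam,P):
    c=cams.calibration(cam);T=np.linalg.inv(np.array(c["cam_to_world"]));p=T[:3,:3]@P+T[:3,3]
    return np.array([c["cx"]+c["fx"]*p[0]/-p[2],c["cy"]+c["fy"]*-p[1]/-p[2]])
def nest2w(g,P):
    c,s=np.cos(g[2]),np.sin(g[2]);return np.array([g[0]+c*P[0]-s*P[1],g[1]+s*P[0]+c*P[1],P[2]])
E
python3 - <<'E'
from h import *
from scipy.optimize import least_squares
A=lambda x,y:(160+x/7-.43,165+y/7-.43)
B=lambda x,y:(215+x/6-.42,120+y/6-.42)
# obs: cam, pixel, nest xyz, carriage coeff
O=[("top",A(53,45),(45,188,20),0),("top",A(35,280),(-45,188,20),0),("top",A(697,322),(-45,-62,20),0),("top",A(717,95),(45,-62,20),0),
("top",A(508,125),(16,10,95),0),("top",A(565,128),(16,-10,95),0),("top",A(560,220),(-16,-10,95),0),("top",A(503,212),(-16,10,95),0),
("top",A(288,160),(0,94,62),1),("side",B(185,205),(0,94,62),1),
("side",B(45,175),(-45,188,20),0),("side",B(400,465),(45,-62,20),0),("side",B(215,535),(-45,-62,20),0),
("side",B(210,273),(-16,10,95),0),("side",B(222,308),(-16,-10,95),0),("side",B(297,292),(16,-10,95),0),("side",B(283,260),(16,10,95),0),
("side",B(145,55),(0,138,112),1)]
def f(p,full=0):
    r=[proj(c,nest2w(p,np.array([n[0],n[1]-k*p[3],n[2]])))-np.array(o) for c,o,n,k in O]
    return np.array(r) if full else np.ravel(r)
s=least_squares(f,[597,58,-.06,5],loss="soft_l1");print(s.x,nest2w(s.x,[0,138-s.x[3],98]))
for o,r in zip(O,f(s.x,1)):print(o[0],o[2],np.round(r,1))
# spacer & pad
S=lambda c,n,u:np.load(f"sil_{c}_{n}_{u}.npy")
for c,u in(("top",360),("side",258)):
    m=np.argwhere(S(c,"pad",u))[:,::-1];print("pad",c,onz(c,m.mean(0),4))
t=cv2.imread("pics/top0.png");q=cv2.imread("pics/side0.png")
ms={c:((lambda h:(h[...,0]>45)&(h[...,0]<75)&(h[...,1]>150))(cv2.cvtColor(i,cv2.COLOR_BGR2HSV))) for c,i in(("top",t),("side",q))}
ms["top"][:,:330]=0;ms["side"][:230]=0
for c in ms:print(c,ms[c].sum())
def mask(c,g):
    pts=np.array([proj(c,nest2w(g,np.array([a,b,z]))) for a in(-16,16) for b in(-10.75,10.75) for z in(0,75)])
    h=cv2.convexHull(((pts+.5)*8*1).astype(np.float32))
    m=np.zeros((384*4,512*4),np.uint8);cv2.fillPoly(m,[np.int32(h/2)],255)
    return cv2.resize(m,(512,384),interpolation=cv2.INTER_AREA)/255.
best=[]
from scipy.optimize import minimize
for y0 in np.arange(0,3.1,.2):
    r=minimize(lambda g:sum(np.abs(mask(c,g)-ms[c]).sum() for c in ms),[642,-252,y0],method="Nelder-Mead",options=dict(initial_simplex=[[642,-252,y0],[650,-252,y0],[642,-244,y0],[642,-252,y0+.2]]))
    best.append((r.fun,r.x))
best.sort(key=lambda b:b[0])
for b in best[:5]:print(b)
for c in ms:
    g=min((minimize(lambda g:np.abs(mask(c,g)-ms[c]).sum(),best[0][1]+d,method="Nelder-Mead") for d in(np.zeros(3),np.array([3,3,.1]))),key=lambda r:r.fun);print(c,g.fun,g.x)
v=np.hstack([cv2.resize(t[155:190,340:380],None,fx=9,fy=9,interpolation=3),cv2.resize(q[250:285,322:362],None,fx=9,fy=9,interpolation=3)])
cv2.imwrite("pics/sp.png",v)
E
```

```text
[ 5.95533990e+02  6.02007170e+01 -8.22038636e-02  2.57829575e+00] [606.65364412 195.16512442  98.        ]
top (45, 188, 20) [ 0.1 -0.7]
top (-45, 188, 20) [-0.8 -0.4]
top (-45, -62, 20) [0.3 0.8]
top (45, -62, 20) [-0.1 -0.8]
top (16, 10, 95) [ 0.4 -1. ]
top (16, -10, 95) [ 0.4 -0.8]
top (-16, -10, 95) [ 0.1 -1.1]
top (-16, 10, 95) [ 0.1 -0.6]
top (0, 94, 62) [-0.2  0. ]
side (0, 94, 62) [-0.8  0.2]
side (-45, 188, 20) [-2.1 -0.9]
side (45, -62, 20) [0.4 1.2]
side (-45, -62, 20) [-1.  -0.2]
side (-16, 10, 95) [-0.5  1.1]
side (-16, -10, 95) [0.3 0.4]
side (16, -10, 95) [-0.4 -0.4]
side (16, 10, 95) [-1.  -0.1]
side (0, 138, 112) [-0.5  1.5]
pad top [ 440.97227322 -259.93474371    4.        ]
pad side [ 442.25075689 -262.38105614    4.        ]
top 164
side 407Traceback (most recent call last):
  File "<stdin>", line 33, in <module>
    res = _minimize_neldermead(fun, x0, args, callback, bounds=bounds,
                               **options)
    fxr = func(xr)
    fx = function(np.copy(x), *(wrapper_args + args))
  File "<stdin>", line 33, in <lambda>
  File "<stdin>", line 33, in <genexpr>
  File "<stdin>", line 26, in mask
  File "h.py", line 19, in proj
    c=cams.calibration(cam);T=np.linalg.inv(np.array(c["cam_to_world"]));p=T[:3,:3]@P+T[:3,3]
ValueError: time passes only in moves, steps and waits
```

```bash
cat >> h.py <<'E'
CAL={c:cams.calibration(c) for c in("side","top")}
TI={c:np.linalg.inv(np.array(CAL[c]["cam_to_world"])) for c in CAL}
def proj(cam,P):
    c=CAL[cam];T=TI[cam];p=T[:3,:3]@P+T[:3,3]
    return np.array([c["cx"]+c["fx"]*p[0]/-p[2],c["cy"]+c["fy"]*-p[1]/-p[2]])
E
python3 - <<'E'
from h import *
t=cv2.imread("pics/top0.png");q=cv2.imread("pics/side0.png")
v=np.hstack([cv2.resize(t[155:190,340:380],None,fx=9,fy=9,interpolation=3),cv2.resize(q[250:285,322:362],None,fx=9,fy=9,interpolation=3)])
cv2.imwrite("pics/sp.png",v)
ms={c:((lambda h:(h[...,0]>45)&(h[...,0]<75)&(h[...,1]>130))(cv2.cvtColor(i,cv2.COLOR_BGR2HSV))) for c,i in(("top",t),("side",q))}
ms["top"][:,:330]=0;ms["side"][:230]=0
def mask(c,g):
    pts=np.array([proj(c,nest2w(g,np.array([a,b,z]))) for a in(-16,16) for b in(-10.75,10.75) for z in(0,75)])
    h=cv2.convexHull(((pts+.5)*4).astype(np.float32))
    m=np.zeros((384*4,512*4),np.uint8);cv2.fillPoly(m,[np.int32(np.round(h*16))],255,shift=4)
    return cv2.resize(m,(512,384),interpolation=cv2.INTER_AREA)/255.
from scipy.optimize import minimize
def go(cs,y0,p=(642,-252)):
    x=np.array([*p,y0]);return minimize(lambda g:sum(np.abs(mask(c,g)-ms[c]).sum() for c in cs),x,method="Nelder-Mead",options=dict(maxiter=80,initial_simplex=[x,x+[8,0,0],x+[0,8,0],x+[0,0,.2]]))
for cs in(("top","side"),("top",),("side",)):
    R=sorted((go(cs,y) for y in np.arange(0,3.1,.31)),key=lambda r:r.fun)
    for r in R[:3]:print(cs,r.fun,r.x)
E
```

```text
('top', 'side') 134.9686274509804 [ 6.40758831e+02 -2.55895778e+02  2.37111383e-01]
('top', 'side') 135.5843137254902 [ 6.40844470e+02 -2.55903810e+02  2.32883432e-01]
('top', 'side') 138.0235294117647 [ 6.40108995e+02 -2.56401584e+02  2.17049663e-01]
('top',) 46.70588235294118 [ 640.45177639 -257.18387596    2.88907637]
('top',) 47.07450980392157 [ 6.40032438e+02 -2.57907538e+02  5.73791054e-01]
('top',) 47.26274509803922 [ 639.59084832 -256.92995358    2.87915658]
('side',) 82.03529411764706 [ 641.98612723 -255.07486052    3.37254446]
('side',) 82.58823529411765 [ 6.42291988e+02 -2.54718537e+02  2.32700903e-01]
('side',) 83.65490196078431 [ 6.41537008e+02 -2.54981853e+02  2.39425440e-01]
```

View pics/sp.png

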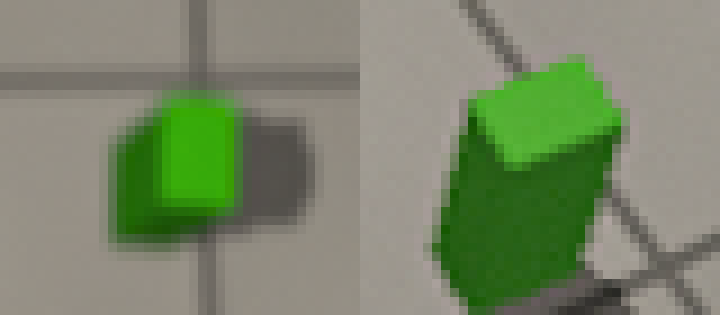

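```bash
python3 - <<'E'
from h import *
T=[(165,93),(238,97),(235,213),(160,207)];S=[(472,100),(580,57),(620,122),(512,168)]
def q(cam,P):
    w=np.array([onz(cam,p,75)[:2] for p in P]);print(cam,w.round(1).tolist(),w.mean(0))
    for i in range(4):
        d=w[(i+1)%4]-w[i];print(np.hypot(*d).round(1),(np.arctan2(d[1],d[0])%(np.pi/2)).round(3))
q("top",[(340+x/9-.44,155+y/9-.44) for x,y in T])
q("side",[(322+(x-360)/9-.44,250+y/9-.44) for x,y in S])
E
```

```text
top [[655.6, -246.2], [654.3, -266.6], [621.4, -264.3], [623.2, -243.5]] [ 638.63805901 -255.15575308]
20.4 1.508
33.0 1.502
20.9 1.482
32.5 1.487
side [[627.1, -245.9], [656.1, -247.7], [654.2, -266.1], [625.2, -264.9]] [ 640.65641849 -256.15395172]
29.1 1.511
18.6 1.47
29.1 1.528
19.1 1.473
```

```bash
cat >> h.py <<'E'
G=np.array([595.5,60.2,-.082])
YAW=G[2]+np.pi/2
def down(p,yaw=YAW): return p,[np.pi,0,yaw]
def nestp(x,y,z): return nest2w(G,np.array([x,y,z],float))
def nf():
    f=np.array(robot.get_ft_force());c,s=np.cos(G[2]),np.sin(G[2]);return np.round([c*f[0]+s*f[1],-s*f[0]+c*f[1],f[2]],2)
def face(cam,car,N=200):
    ctr=[np.array([a,b,0]) for a,b in((-32,-32),(32,-32),(32,32),(-32,32))]
    src=np.float32([proj(cam,nestp(p[0],94-car+p[1],61)) for p in ctr])
    # out: up=+x, right=-y
    dst=np.float32([[N,N],[N,0],[0,0],[0,N]])
    return cv2.warpPerspective(cams.camera(cam),cv2.getPerspectiveTransform(src,dst),(N,N),flags=cv2.INTER_CUBIC)
E
python3 - <<'E'
from h import *
p=nestp(0,135.4,0)
robot.move_ptp(*down([p[0],p[1],170]))
print(robot.line_to([p[0],p[1],79],speed=120,stop_force=8), nf())
robot.grip(10,10);robot.sleep(.2);print(robot.get_finger_gap(),nf(),robot.get_eef_pos(),robot.get_time_s())
ims=[face(c,2.6) for c in("top","side")]
cv2.imwrite("pics/f0.png",np.hstack(ims)[:,:,::-1])
E
```

```text
False [-0.2  -0.46  0.51]
17.979763200592323 [ 5.48  0.36 -2.41] [607.03675447 195.10632192  78.99492826] 5.65
```

View pics/f0.png

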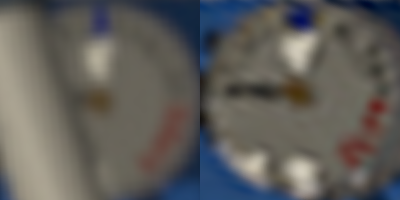

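```bash
cat >> h.py <<'E'
def needle(car,cam="side"):
    g=cv2.cvtColor(cv2.GaussianBlur(face(cam,car),(0,0),2),cv2.COLOR_RGB2GRAY).astype(np.float32)
    im=face.__dict__.setdefault("last",{});im[cam]=g
    return g
def angle(g,c=(97,92)):
    a=np.arange(-2.2,2.0,.02);r=np.arange(20,72,1.)
    X=c[0]+np.outer(np.sin(a),r);Y=c[1]-np.outer(np.cos(a),r)
    v=cv2.remap(g,X.astype(np.float32),Y.astype(np.float32),1).mean(1)
    return a,v
E
python3 - <<'E'
from h import *
u=np.array([np.cos(G[2]),np.sin(G[2]),0]);v=np.array([np.sin(G[2]),-np.cos(G[2]),0]) # v: towards jaw
p=np.array(robot.get_eef_pos());tot=0
for i in range(8):
    f=nf()[0]
    if abs(f)<1.2:break
    d=np.sign(f)*(.4 if abs(f)>3 else .2);tot+=d;p=p+d*u;robot.line_to(p,speed=20);robot.sleep(.1)
print("x shift",tot,nf())
robot.grip(10,40);robot.sleep(.2);print(nf())
g0=needle(2.6);a,v0=angle(g0);print("ang0",a[v0.argmin()],v0.min(),np.median(v0))
for s in(4,8,12):
    robot.line_to(p+s*v,speed=25);robot.sleep(.1);f=nf();g=needle(2.6+s);a,w=angle(g);print(s,f,round(a[w.argmin()],2),w.min().round(0),round(robot.get_time_s(),2),np.round(robot.get_eef_pos(),1))
E
```

```text
x shift 0.4 [-0.64 -0.13 -0.61]
[-3.31  0.21  1.33]
ang0 -1.5399999999999996 55.51675 100.916046
4 [-2.24  6.4  -0.47] -1.54 59.0 7.03 [606.9 193.   79. ]
8 [-1.88  8.09  0.31] -1.54 54.0 7.48 [606.6 189.4  79. ]
12 [-2.04  7.78  0.01] -1.52 55.0 7.94 [606.3 185.4  79. ]
```

```bash
cat > step.py <<'E'
from h import *
v=np.array([np.sin(G[2]),-np.cos(G[2]),0]);P0=np.array([607.43,195.07,79.])
def y(): return float((np.array(robot.get_eef_pos())-P0)@v)
def go(s):
    robot.line_to(P0+s*v,speed=20);robot.sleep(.15);f=nf();t=y();g=needle(2.6+t);a,w=angle(g);x=a[w.argmin()]
    print(s,round(t,2),f,round(x,2),int(w.min()),int(np.median(w)),round(robot.get_time_s(),2));return x,g
E
python3 - <<'E'
from step import *
s=12
for i in range(10):
    s+=2;x,g=go(s)
    if x>-1.0:break
cv2.imwrite("pics/f1.png",g)
E
```

```text
14 11.48 [-1.27  7.74 -1.24] -1.52 50 101 8.39
16 13.46 [-1.92  8.84 -0.62] -1.52 51 100 8.84
18 15.45 [-1.87  8.14 -1.41] -1.52 48 100 9.29
20 17.4 [-1.45  8.3  -1.47] -1.5 47 100 9.74
22 19.03 [-1.15  9.93 -0.52] -1.08 51 102 10.19
24 20.79 [-0.44 10.2  -0.34] -0.66 36 101 10.64[ WARN:0@2.275] global loadsave.cpp:1063 imwrite_ Unsupported depth image for selected encoder is fallbacked to CV_8U.
```

```bash
python3 - <<'E'
from step import *
x,g=go(25.2);x,g=go(26.2)
for i in range(4):
    if x>-0.08:break
    x,g=go(26.2+min(1,-x/.25*.95)) if i==0 else go(26.2+.6*(i+1))
p=np.array(robot.get_eef_pos())
for k in range(3):
    f=nf()[1];print("F",f)
    if abs(f)<2:break
    p=p-v*0; tgt=P0+(27-[1.2,2.2,2.8][k])*v; robot.line_to(tgt,speed=20);robot.sleep(.15)
    print(round(y(),2),nf())
a,w=angle(needle(2.6+y()));print(a[w.argmin()],robot.get_time_s())
E
```

```text
25.2 21.72 [-1.27 11.47 -1.21] -0.48 40 101 11.09
26.2 22.63 [-1.86 12.26 -1.16] -0.38 46 101 11.54
27.2 23.53 [-1.6  11.58 -0.7 ] -0.32 43 101 11.99
27.4 23.64 [-1.57 13.35 -1.55] -0.32 44 101 12.44
28.0 24.19 [ 0.04 13.04 -0.93] -0.12 59 101 12.89
28.599999999999998 24.72 [-0.21 12.91 -0.49] 0.08 52 101 13.34
F 14.05
24.74 [-2.71  5.62  0.42]
F 5.62
24.74 [-4.85  1.84  1.22]
F 1.84
0.12000000000000188 14.2333
```

```bash
python3 - <<'E'
from step import *
robot.grip(50);p=np.array(robot.get_eef_pos());print(nf(),y())
robot.line_to([p[0],p[1],150],speed=150)
robot.line_to([p[0]-200,p[1]+60,170],speed=300)
car=2.6+24.74
a=face("top",car,380);b=face("side",car,380)
cv2.imwrite("pics/f2.png",np.hstack([a,b])[:,:,::-1]);save("top","t2.png")
for c in("top","side"):
    A,w=angle(needle(car,c),(100,100) if c=="top" else (97,92));print(c,A[w.argmin()],[ (round(A[i],2),int(w[i])) for i in range(85,140,4)])
print(robot.get_time_s())
E
```

```text
[-1.11 -0.69 -0.18] 24.834399954132703
top -1.3399999999999994 [(np.float64(-0.5), 148), (np.float64(-0.42), 154), (np.float64(-0.34), 157), (np.float64(-0.26), 153), (np.float64(-0.18), 145), (np.float64(-0.1), 130), (np.float64(-0.02), 114), (np.float64(0.06), 107), (np.float64(0.14), 114), (np.float64(0.22), 130), (np.float64(0.3), 146), (np.float64(0.38), 157), (np.float64(0.46), 162), (np.float64(0.54), 165)]
side 0.08000000000000185 [(np.float64(-0.5), 171), (np.float64(-0.42), 173), (np.float64(-0.34), 172), (np.float64(-0.26), 162), (np.float64(-0.18), 141), (np.float64(-0.1), 113), (np.float64(-0.02), 82), (np.float64(0.06), 65), (np.float64(0.14), 71), (np.float64(0.22), 94), (np.float64(0.3), 121), (np.float64(0.38), 141), (np.float64(0.46), 154), (np.float64(0.54), 166)]
16.6417
```

View pics/f2.png

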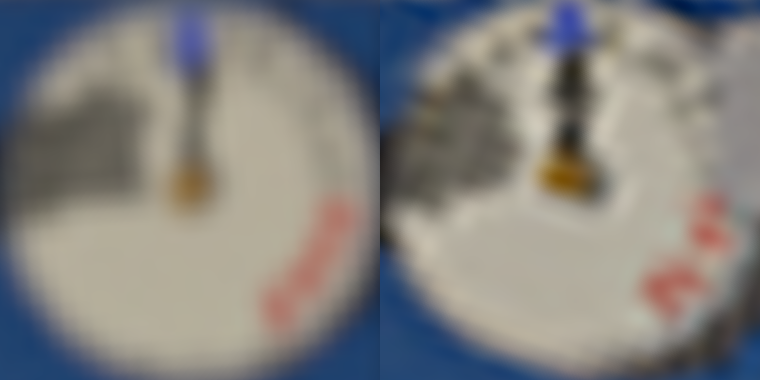

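```bash
python3 - <<'E'
from h import *
u=np.array([np.cos(G[2]),np.sin(G[2]),0])
p=nestp(.5,0,57)
robot.move_ptp(*down([p[0],p[1],140]))
robot.grip(60)
print(robot.line_to(p,speed=120,stop_force=8),nf())
robot.grip(24,10);robot.sleep(.15);p=np.array(p);tot=0
print(robot.get_finger_gap(),nf())
for i in range(6):
    f=nf()[0]
    if abs(f)<1.5:break
    d=np.sign(f)*(.4 if abs(f)>3 else .2);tot+=d;p=p+d*u;robot.line_to(p,speed=20);robot.sleep(.1)
print("shift",tot,nf(),np.round(robot.get_eef_pos(),2))
robot.grip(24,40);robot.sleep(.15);print(robot.get_finger_gap(),nf())
robot.line_to([p[0],p[1],175],speed=100);print(robot.get_finger_gap(),nf(),robot.get_time_s())
robot.move_ptp(*down([441.6,-261,120]))
robot.line_to([441.6,-261,48],speed=120)
print(nf(),np.round(robot.get_eef_pos(),1))
print(robot.line_to([441.6,-261,36],speed=25,stop_force=4),nf(),np.round(robot.get_eef_pos(),1),robot.get_time_s())
im=save("top","t3.png");im2=save("side","s3.png")
cv2.imwrite("pics/m3.png",np.hstack([cv2.resize(x,None,fx=4,fy=4,interpolation=3) for x in(im[200:300,310:410],im2[260:360,210:310])])[:,:,::-1])
E
```

```text
False [-0.1   0.31 -0.6 ]
32.09445985187006 [-4.47  0.41  3.27]
shift -1.2000000000000002 [-0.52 -0.14  3.5 ] [595.24  60.27  57.14]
31.676448190315398 [ 1.72 -0.16  3.08]
31.939194054275152 [-0.23 -0.22 -4.19] 22.35
[ 0.19  0.49 -3.93] [ 442.1 -261.1   48.7]
True [0.42 0.22 4.42] [ 442.1 -261.4   41. ] 24.8333
```

View pics/m3.png

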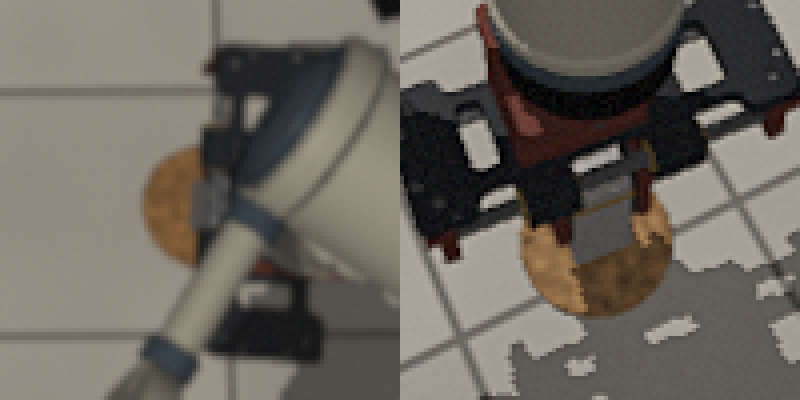

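```bash
python3 - <<'E'
from h import *
robot.grip(60);robot.sleep(.1)
robot.line_to([442,-261.3,130],speed=150)
sy=-.077+np.pi/2
robot.move_ptp(*down([640,-256,120],sy))
save("side","s4.png")
print(robot.line_to([640,-256,37],speed=120,stop_force=6),nf())
robot.grip(24,8);robot.sleep(.1);f=robot.get_ft_force();print(robot.get_finger_gap(),np.round(f,1))
robot.grip(24,20);robot.sleep(.1)
robot.line_to([640,-256,180],speed=150);print(robot.get_finger_gap(),nf(),robot.get_time_s(),np.round(robot.get_eef_pos(),1))
p=nestp(0,2,0)
robot.move_ptp(*down([p[0],p[1],125],-.085+np.pi/2));robot.sleep(.2)
print(nf(),np.round(robot.get_eef_pos(),1),robot.get_time_s())
a=save("side","s5.png");b=save("top","t5.png");c=cv2.imread("pics/s4.png")[:,:,::-1]
cv2.imwrite("pics/m5.png",np.hstack([cv2.resize(x,(390,390),interpolation=3) for x in(c[260:360,210:310],a[110:210,210:310])])[:,:,::-1])
E
```

```text
False [ 0.17 -0.81  0.04]
32.23785559764532 [0.2 0.5 2.4]
31.88113856172029 [ 0.26 -0.11 -1.27] 30.1917 [ 639.6 -255.8  178.3]
[ 0.05 -1.5  -0.95] [596.1  61.  125.2] 31.625
```

View pics/m5.png

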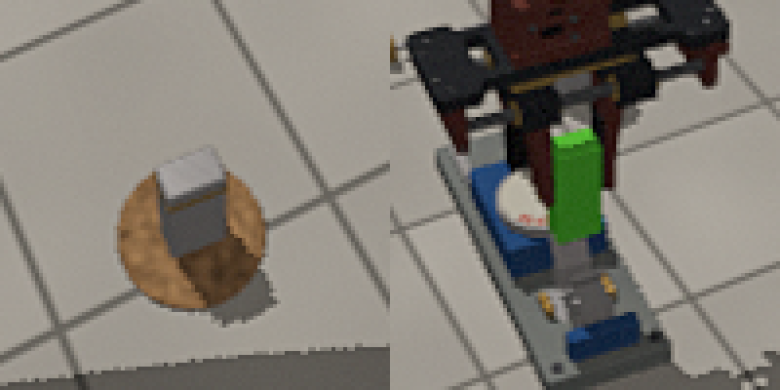

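```bash
python3 - <<'E'
from h import *
im=cv2.cvtColor(cv2.imread("pics/s5.png"),cv2.COLOR_BGR2HSV);m=(im[...,0]>45)&(im[...,0]<75)&(im[...,1]>130);m[:,:225]=0;m[:,285:]=0
q=np.argwhere(m)[:,::-1];print(q.min(0),q.max(0),q[q[:,1]==q[:,1].max()],[ (r,q[q[:,1]==r,0].min(),q[q[:,1]==r,0].max()) for r in(150,155,160,165)])
for y in(0,2,4):print(y,[np.round(proj("side",nestp(a,y-10.75,z)),1).tolist() for a in(-16,16) for z in(88,163)])
x,y=robot.get_eef_pos()[:2]
print(robot.line_to([x,y,95],speed=40,stop_force=6),nf(),np.round(robot.get_eef_pos(),1))
print(robot.line_to([x,y,80],speed=25,stop_force=6),nf(),np.round(robot.get_eef_pos(),1),robot.get_finger_gap(),robot.get_time_s())
E
```

```text
[242  96] [270 171] [[253 171]
 [254 171]
 [255 171]
 [256 171]] [(150, np.int64(252), np.int64(264)), (155, np.int64(252), np.int64(264)), (160, np.int64(252), np.int64(263)), (165, np.int64(251), np.int64(263))]
0 [[252.0, 173.5], [251.1, 151.4], [263.8, 170.0], [263.6, 147.9]]
2 [[251.8, 173.0], [250.8, 150.8], [263.5, 169.5], [263.3, 147.4]]
4 [[251.5, 172.4], [250.5, 150.3], [263.2, 169.0], [263.0, 146.8]]
False [-0.99 -2.69  0.91] [595.9  61.1  95. ]
True [ 1.51 -3.58  1.4 ] [596.7  60.3  90. ] 31.94892891755486 32.9917
```

```bash
python3 - <<'E'
from h import *
x,y=nestp(0,2,0)[:2]
for z in (84,78,70,62,58):
    r=robot.line_to([x,y,z],speed=25,stop_force=9);e=robot.get_eef_pos()
    print(z,r,nf(),np.round(e,1),round(robot.get_finger_gap(),1),round(robot.get_time_s(),1))
    if e[2]-z>3:break
save("side","s6.png")
a=face("top",27.3,300);b=face("side",27.3,300);print([round(A[w.argmin()],2) for A,w in[angle(needle(27.3,"side"))]])
E
```

```text
84 True [ 0.01 -0.31  0.11] [596.4  61.2  85.4] 31.9 33.3
78 False [ 1.44 -4.83 -0.09] [595.3  61.7  77.1] 31.9 33.8
70 False [ 0.59 -3.8  -0.94] [595.5  62.1  69.5] 31.9 34.2
62 False [ 0.89 -3.54  0.04] [595.5  62.2  61.5] 31.9 34.7
58 False [-0.15 -5.22 -0.76] [595.6  62.2  57.7] 31.8 35.0
[np.float64(1.76)]
```

```bash
python3 - <<'E'
from h import *
x,y=nestp(0,.9,0)[:2]
robot.line_to([x,y,58],speed=15,stop_force=5);print(nf(),np.round(robot.get_eef_pos(),1))
r=robot.line_to([x,y,53],speed=12,stop_force=7);print(r,nf(),np.round(robot.get_eef_pos(),1))
robot.grip(60);robot.sleep(.2);p=robot.get_eef_pos();print(nf())
robot.line_to([p[0],p[1],150],speed=150);robot.line_to([p[0]-180,p[1]+150,200],speed=300)
robot.sleep(.2)
print(round(robot.get_time_s(),1),[round(A[w.argmin()],2) for A,w in[angle(needle(27.3,"side"))]])
a=save("side","s7.png");b=save("top","t7.png")
cv2.imwrite("pics/m7.png",np.hstack([cv2.resize(a[120:215,215:285],(440,597),interpolation=3),np.vstack([cv2.resize(b[165:220,170:270],(350,193),interpolation=3),cv2.resize(face("side",27.3,350),(350,350)),np.zeros((54,350,3),np.uint8)])])[:,:,::-1])
E
```

```text
[ 2.07 -2.83 -2.3 ] [595.5  61.3  57.8]
True [-0.34  0.4   4.2 ] [595.6  61.2  57.4]
[ 0.69 -0.52 -0.35]
38.5 [np.float64(0.48)]
```

View pics/m7.png

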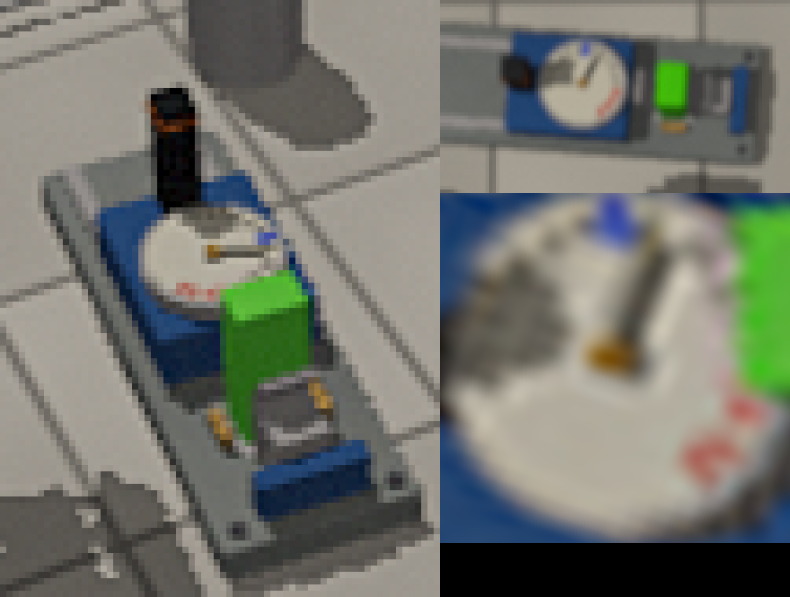

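```bash
python3 - <<'E'
from h import *
robot.grip(0,20)
x,y=nestp(-.2,.75,0)[:2]
robot.move_ptp(*down([x,y,130]));robot.line_to([x,y,102],speed=60)
r=robot.line_to([x,y,90],speed=15,stop_force=10);print(r,nf(),np.round(robot.get_eef_pos(),2))
robot.sleep(.1);print(nf(),np.round(robot.get_eef_pos(),2))
robot.line_to([x,y,150],speed=100);robot.line_to([x-180,y+150,200],speed=300);robot.sleep(.3)
print(round(robot.get_time_s(),1),[round(A[w.argmin()],2) for A,w in[angle(needle(27.3,"side"))]])
a=save("side","s8.png");b=save("top","t8.png")
print(np.abs(cv2.imread("pics/s7.png")[120:215,215:285].astype(int)-cv2.imread("pics/s8.png")[120:215,215:285]).max(2).__gt__(60).sum())
E
```

```text
True [-0.01 -0.1   3.49] [595.83  60.91  95.34]
[ 0.27 -0.64  4.86] [595.85  60.9   95.37]
43.8 [np.float64(0.5)]
74
```

```bash
python3 - <<'E'
from h import *
x,y=nestp(-.2,.75,0)[:2]
robot.move_ptp(*down([x,y,125]));robot.line_to([x,y,97],speed=60)
for z in(95,94,93,92):
    r=robot.line_to([x,y,z],speed=10,stop_force=14);robot.sleep(.15);f=nf();print(z,r,f,np.round(robot.get_eef_pos(),2))
    if f[2]>10:break
robot.line_to([x,y,150],speed=100);robot.line_to([x-180,y+150,200],speed=300);robot.sleep(.5)
print(round(robot.get_time_s(),1),[round(A[w.argmin()],2) for A,w in[angle(needle(27.3,"side"))]])
a=save("side","s9.png");b=save("top","t9.png")
for n in("s","t"):
    d=np.abs(cv2.imread(f"pics/{n}7.png").astype(int)-cv2.imread(f"pics/{n}9.png")).max(2)>60;q=np.argwhere(d);print(n,len(q),q.min(0),q.max(0))
for c,z in(("side",41.5),("top",41.5)):
    for r in cams.spot_point(c,"master_mid")[:1]:print(c,np.round(onz(c,r["pixel"],z),1),r["conf"])
    for r in cams.spot_point(c,"spacer_mid")[:1]:print(c,np.round(onz(c,r["pixel"],57.5),1),r["conf"])
E
```

```text
95 False [-0.79  0.12  4.55] [595.53  60.96  95.4 ]
94 False [-2.42 -0.14  6.83] [595.72  60.93  95.36]
93 False [-2.48 -0.69 10.51] [596.02  60.94  95.37]
49.0 [np.float64(0.5)]
s 1250 [ 72 128] [323 261]
t 319 [229 144] [293 249]
side [ 450.2 -262.2   41.5] 0.63
side [596.6  71.2  57.5] 0.73
top [ 445.6 -264.7   41.5] 0.75
top [604.2  66.2  57.5] 0.64
```

```bash
python3 -c "
from station import robot
print(robot.finish_job())"
```

```text
the job is handed in; nothing more can be done
None
```

The job is handed in: I zeroed the dial to about 0.1 rad and stood the master upright on the cork pad. The green spacer stands home in the nest, reading about +0.5 rad with the carriage unshifted, at about 49 s of the 72 s allowed.

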